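Empty the coffee-capsule tilt bin

TASK

Empty the little steel tilt bin that holds the used coffee capsules (the one with the red bar): push its bar over, past the balance point, until the bin is fully tipped and both capsules have dropped into the white tub in front of it. Then bring the bin back fully upright, easing it down by its bar all the way rather than letting it drop or slam, and let go. Leave the blue-barred bin of corks alone.

Things in the scene. Friction and masses are not known exactly. Their poses are not given: they have to be found in the camera images.
- capsule_station: Fixed stand of the red-barred bin: black base plate 320 x 150 x 8 mm, aluminium uprights at y +-66 mm up to 150 mm high. Origin: on the worktop right under the hinge, mid-width; z up; x = the way the bin tips (away from the robot, turned up to 20 degrees); y along the hinge. A like stand with a blue-barred bin is beside it, left or right.
- capsule_hinge (a point): Middle of the capsule bin's level hinge axis, 140 mm straight above the stand's origin. The red bar moves on a circle of radius 163 mm about it: relative to the hinge, along the stand's x and z, from (-117, +113) mm upright, over the top (0, +163), to (+123, +107) mm fully tipped.
- capsule_bin (a joint): Tilt of the steel capsule bin (116 mm wide, 95 mm long, 80 mm deep, 0.6 to 1 kg), rad: 0 upright on its rear stop (start), 1.66 fully tipped on its front stop. Over-centre, lightly damped: its weight holds it on either stop; past the balance point near 0.95 it falls to the other stop by itself, at 2 to 4 rad/s if let go. Up to 1 rad/s is gentle. About 5 N at the bar moves it.
- capsule_bar (a point): Middle of the bin's red bar, 12 mm thick, 80 mm long, parallel to the hinge, on 8 mm arms 34 mm either side; 33 mm above and 22 mm behind the bin's back rim, 253 mm high at the start. Fingers pointing down either side of the bar (open 45 mm to enter, then 20 mm), tips 13 mm below its centre, can follow the whole arc clear of the bin, pushing and holding it back.
- capsule_tub (a point): Centre of the inner floor of the white open tub fixed to the stand, 12 mm above the worktop, 105 mm along the stand's x. The tub is 200 mm (x) by 140 mm (y) outside, walls 4 mm, rim 85 mm above the worktop.
- capsule_1: Used coffee capsule, copper-coloured, rigid, 37 mm across the flange, 29 mm tall, 15 g. Origin: centre of the flange face. Starts loose on the bin's floor.
- capsule_2: A second coffee capsule, the same but green.
- cork_bin (a joint): Tilt of the other bin, with a blue bar and two corks in it, same mechanism, rad: 0 = upright. It is to stay upright.

How it is judged:
By the outcome, as a careful person would: the job done as asked, in the order asked, and still so for the second after the job is handed in, with the robot touching nothing.
It also fails if it takes over 51 s, if anything falls off the work surface, if the arm or the gripper's body presses on something with over 40 N, if the wrist force passes 120 N, or if a joint passes its speed limit or range.

ROBOT

A 6-joint arm with a two-finger parallel gripper is mounted at the origin on the work surface. World frame = base frame: x ahead of the robot, y to its left, z up, the work surface at z = 0. Lengths are in mm, angles in rad, forces in N, time in s.
With the tool pointing down it reaches from about 300 to 775 mm from the base axis. Payload 14.6 kg.
Tool frame: the origin (TCP) lies on the centre line of the jaws, within the pads' length; the fingertips stand 8 mm ahead of it and the grasp point (between the pads) lies 11 mm behind it; z points along the fingers, y is the line along which they close (so a half turn about z gives the same grasp; the last joint's range is limited). The gripper opens to 94 mm and grips with 3 to 60 N. Pads are 16 mm wide; open, the fingers measure 119 mm over their backs; the gripper's body (75 mm by 177 mm) begins 78 mm behind the grasp point.
Start: joints at [-1.384, 0.3, 1.521, -0, 1.321, -0.067], TCP at [138.09, -532.373, 213.446] pointing down, gripper open.
Joint ranges: [-3.03, 3.03], [-0.79, 2.21], [0.23, 2.52], [-1.04, 4.18], [0, 3.07], [-2.55, 2.55]. Speed limits (rad/s): [2.22, 2.22, 2.57, 3.14, 3.14, 3.14].

INTERFACE

Orientations are given as [roll, pitch, yaw] about the fixed x, y, z axes, in that order (R = Rz(yaw) Ry(pitch) Rx(roll)).
In Python, from cell import manip gives the robot as it stands.
- The arm moves only by the tool jog_arm, never from a script. Its argument "rows" is one flat list of numbers, 7 for each row, row after row: the shift along the world's x, y, z in cm, then the turn, a rotation vector about the world's x, y, z in rad, then the closure, from 0 (fully open) to 1 (shut). In form: [dx, dy, dz, rx, ry, rz, fingers, dx, dy, dz, rx, ry, rz, fingers, ...]. A call has 1 to 20 rows; each row shifts and turns the commanded pose from where the row before left it; what a row does not reach is not made up. A row lasts 1/12 s, in which the tool goes at most 41.7 mm and 7.16 degrees, less where a joint would pass 70% of its speed; a pose out of reach is approached as far as the arm can. A call with a gripper value outside its range is refused whole. The fingers move at their own pace and stop on an object; "newtons" is the grip in N (left out, the last holds). Time passes only in rows, so rows that do not move let the fingers close. It gives the time, the measured TCP pose, the force, the opening and the grip force at its end, in the units of the state.
- manip.read_state(): the state, without advancing time (a new reading comes with each control period).
- manip.camera(name): name is "scene" or "top" or "wrist"; returns (picture, depth): 384x512x3 uint8, blue, green, red; 384x512 float32, mm along the optical axis (not along the pixel's ray), 0 where there is no reading.
- manip.camera_model(name): a dict with "K" (3x3 intrinsics, pixels), "R" (3x3) and "t" (3): a world point X has camera coordinates R X + t. Camera axes: x right, y down, z forward; pixel columns grow to the right and rows downward; lengths in mm; the calibration is good to about 2 mm. A picture is of the moment at which its call begins: read the wrist's pose just before it. camera_model takes no time and is no camera call; for the wrist camera it gives the pose at the moment of the call.
- manip.sign_off(): hands the job in; it is judged then, once.
The state is a dict: "clock": time; "joints": joint angles; "qd": joint speeds; "effort": joint torques, N m; "eef_pos": TCP position; "eef_rot": TCP orientation; "wrist_force": force on the tool from outside, world axes, zero at the start; "moment": the same for the moment, N m; "finger_gap": finger opening in mm; "finger_force": force on a finger pad.
Only numpy, scipy, OpenCV 4.12 (cv2) and the standard library are available. Lean on these libraries where they do the work, as an engineer would, in place of code of your own. Each camera call takes 0.05 s, during which the arm holds its last target. There are 200 camera calls.

## Working session

There is one attempt and no reset: what is moved stays moved. The work goes in short steps, Python scripts to look and compute and a tool call to move; the robot and the scene stay as the last step left them, time stands still between calls to the robot, and variables do not carry over. Pictures are saved under pics/ and viewed, at most 10 in all, crops included, and the job is handed in when it is done.

Besides the shell and the picture viewer there is one more tool, called after "Emit:" by a JSON object that holds its "fn" and its "kwargs". jog_arm: Moves the arm, as the interface text tells. Its arguments: {"type":"object","properties":{"rows":{"type":"array"},"newtons":{"type":"number"}},"required":["rows"]}

```bash
mkdir -p pics; python3 - <<'E'
from cell import manip
import cv2,numpy as np
for n in("scene","top"):
    p,d=manip.camera(n); m=manip.camera_model(n)
    cv2.imwrite(f"pics/{n}0.png",p); np.savez(f"pics/{n}0.npz",p=p,d=d,K=m["K"],R=m["R"],t=m["t"])
    # red pixels to world
    h=cv2.cvtColor(p,cv2.COLOR_BGR2HSV)
    for c,msk in (("red",((h[...,0]<6)|(h[...,0]>174))&(h[...,1]>150)&(h[...,2]>70)&(d>0)),("blue",(h[...,0]>105)&(h[...,0]<125)&(h[...,1]>140)&(h[...,2]>60)&(d>0))):
        v,u=np.nonzero(msk); z=d[v,u]
        if len(v)==0: continue
        X=(np.linalg.inv(m["K"])@np.stack([u*z,v*z,z])); W=(np.array(m["R"]).T@(X-np.array(m["t"]).reshape(3,1))).T
        print(n,c,len(v),np.median(u),np.median(v),np.median(W,0).round(1),W.min(0).round(),W.max(0).round())
        c0=W[:,:2]-np.median(W[:,:2],0); w,V=np.linalg.eigh(c0.T@c0); print(V[:,1])
print(manip.read_state())
E
```

```text
scene red 358 389.0 124.0 [430.  199.7 257.1] [ 25. 154.  -1.] [442. 303. 263.]
[-0.99538508  0.09596112]
scene blue 316 172.0 107.0 [ 436.5 -234.   256.7] [  37. -448.   -2.] [ 444. -183.  263.]
[-0.92590287 -0.37776167]
top red 235 169.0 236.0 [428.9 200.8 258.2] [416. 152.  -2.] [455. 303. 263.]
[-0.03215782  0.9994828 ]
top blue 231 352.0 229.0 [ 436.1 -233.2  258.1] [ 428. -341.   -2.] [607. 469. 263.]
[0.18378759 0.98296598]
{'clock': 0.1, 'joints': array([-1.38361346e+00,  3.00415719e-01,  1.52148244e+00,  9.83375238e-06,
        1.32072244e+00, -6.66078027e-02]), 'qd': array([ 2.63552900e-03,  8.04338621e-05, -1.58531787e-03, -1.40475436e-03,
        7.83877016e-04,  1.39549154e-03]), 'effort': array([ 1.49805805e-03, -5.32646012e+01, -3.53281689e+01,  7.09739607e-02,
        2.35136080e-02, -5.40585040e-05]), 'eef_pos': array([ 138.04593882, -532.16824722,  212.95843893]), 'eef_rot': array([-3.14056763e+00, -7.79223002e-05,  2.53788194e-01]), 'wrist_force': array([0.57780883, 0.00293177, 0.35651127]), 'moment': array([-0.03874422,  0.03403766, -0.01748867]), 'finger_force': 0.0, 'finger_gap': 94.41164498839784}
```

View pics/scene0.png

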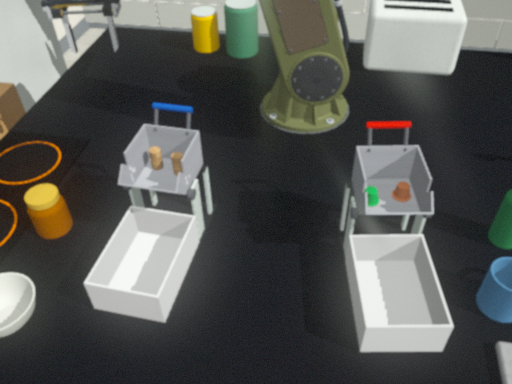

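View pics/top0.png

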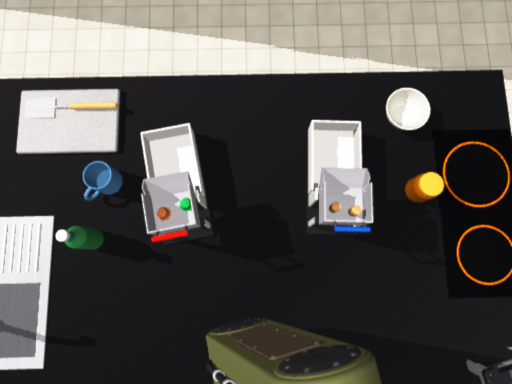

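The scene view shows the red bar at px (389,124), with its bin holding the green capsule at (372,196) and the copper one at (402,191). In the top view the red bar runs from about (152,239) to (187,233), and the stand is turned slightly towards +y. Next I fit the bar precisely.

```bash
cat > h.py <<'E'
import numpy as np,cv2
def world(p,d,m,msk):
    v,u=np.nonzero(msk&(d>0)); z=d[v,u]
    X=np.linalg.inv(np.array(m["K"]))@np.stack([u*z,v*z,z])
    return (np.array(m["R"]).T@(X-np.array(m["t"]).reshape(3,1))).T,u,v
def red(p):
    h=cv2.cvtColor(p,cv2.COLOR_BGR2HSV); return ((h[...,0]<6)|(h[...,0]>174))&(h[...,1]>150)&(h[...,2]>70)
E
python3 - <<'E'
from h import *
for n in("scene","top"):
    f=np.load(f"pics/{n}0.npz"); 
    W,u,v=world(f["p"],f["d"],f,red(f["p"])); k=(W[:,2]>245)&(abs(W[:,0]-430)<30)&(abs(W[:,1]-200)<55); W=W[k]
    a=np.polyfit(W[:,1],W[:,0],1); print(n,len(W),"dir yaw deg",np.degrees(np.arctan(-a[0])),"x",W[:,0].min(),W[:,0].max(),"y",W[:,1].min(),W[:,1].max(),"mean",W.mean(0),"mid",(W.min(0)+W.max(0))/2)
    # tub (white) rim points
    p,d=f["p"],f["d"]; g=(p.min(2)>110)
    W,_,_=world(p,d,f,g); k=(W[:,2]>80)&(W[:,2]<90)&(abs(W[:,1]-230)<150)&(W[:,0]>450)&(W[:,0]<850)
    R=W[k][:,:2].astype(np.float32); print("tub rim",len(R),cv2.minAreaRect(R))
E
```

```text
scene 292 dir yaw deg 10.390759900980541 x 419.6203081514025 442.1787659349993 y 154.093361371074 233.5558645344574 mean [431.24535324 194.53866877 257.8854914 ] mid [430.89953704 193.82461295 256.6365307 ]
tub rim 1377 ((600.4493408203125, 225.36480712890625), (297.0220642089844, 142.1107177734375), 10.028884887695312)
top 187 dir yaw deg 9.87168103543346 x 416.1938635892833 439.5894361731749 y 151.70017151557707 232.61189706692684 mean [428.0592078  191.37480742 258.49279597] mid [427.89164988 192.15603429 254.13120222]
tub rim 303 ((599.6060791015625, 222.92127990722656), (297.45452880859375, 140.89073181152344), 10.286311149597168)
```

Emit:
{"fn": "jog_arm", "kwargs": {"rows": [0,0,4,0,0,0,0.52,0,0,4,0,0,0,0.52,0.5,1,3.8,0,0,0.06,0.52,1.4,3.7,0.8,0,0,0.08,0.52,1.4,3.7,0,0,0,0.08,0.52,1.4,3.7,0,0,0,0.08,0.52,1.4,3.7,0,0,0,0.08,0.52,1.4,3.7,0,0,0,0.08,0.52,1.4,3.7,0,0,0,0.08,0.52,1.4,3.7,0,0,0,0.08,0.52,1.4,3.7,0,0,0,0.08,0.52,1.4,3.7,0,0,0,0.08,0.52,1.4,3.7,0,0,0,0.08,0.52,1.4,3.7,0,0,0,0.08,0.52,1.4,3.7,0,0,0,0.08,0.52,1.4,3.7,0,0,0,0.08,0.52,1.4,3.7,0,0,0,0.08,0.52,1.4,3.7,0,0,0,0.08,0.52,1.4,3.7,0,0,0,0.08,0.52,0,0,0,0,0,0,0.52], "newtons": 10}}

```text
clock: 1.77
eef_pos: [367.7, 74.6, 338.8]
eef_rot: [-3.14, -0.001, 1.605]
wrist_force: [0.1, -0.7, -0.4]
finger_gap: 45.1
finger_force: 0.0
```

Emit:
{"fn": "jog_arm", "kwargs": {"rows": [1.5,3,0,0,0,0.05,0.52,1.5,3,0,0,0,0.05,0.52,1.6,3,0,0,0,0.045,0.52,1.6,2.8,0,0,0,0,0.52,0,0,0,0,0,0,0.52,0,0,0,0,0,0,0.52]}}

```text
clock: 2.27
eef_pos: [429.2, 188.2, 338.5]
eef_rot: [-3.14, 0.0, 1.74]
wrist_force: [-0.5, -0.4, 0.1]
finger_gap: 45.2
finger_force: 0.0
```

```bash
python3 - <<'E'
from cell import manip
from h import *
s=manip.read_state(); print(s["eef_pos"],s["eef_rot"])
for n in("wrist","top"):
    m=manip.camera_model(n);p,d=manip.camera(n); cv2.imwrite(f"pics/{n}1.png",p)
    W,u,v=world(p,d,m,red(p)); k=(W[:,2]>240)&(W[:,2]<275)&(abs(W[:,0]-430)<40)&(abs(W[:,1]-195)<60); W=W[k]
    if len(W)<20: print(n,len(W)); continue
    a=np.polyfit(W[:,1],W[:,0],1); print(n,len(W),np.degrees(np.arctan(-a[0])),np.percentile(W,2,axis=0),np.percentile(W,98,axis=0),W.mean(0))
    if n=="wrist":
        for f in(1.,):
            T=W[W[:,2]>255]; c=T.mean(0); print("topface",len(T),c, cv2.minAreaRect(T[:,:2].astype(np.float32)))
E
```

```text
[429.18674815 188.18125517 338.51164221] [-3.13953726e+00  3.96361522e-04  1.74017075e+00]
wrist 1477 9.865088154111048 [417.11464898 155.42347206 254.07203039] [438.23572629 231.76585791 260.56190127] [427.62514988 195.02832945 258.20852179]
topface 1388 [427.62270918 194.44395001 258.48833593] ((427.8348693847656, 192.7455596923828), (11.791192054748535, 80.424072265625), 10.043601036071777)
top 94 8.908134480200665 [424.21893669 152.61444668 252.8888454 ] [439.11924481 190.96249515 261.8208023 ] [431.67226048 171.29083535 258.34061728]
```

View pics/wrist1.png

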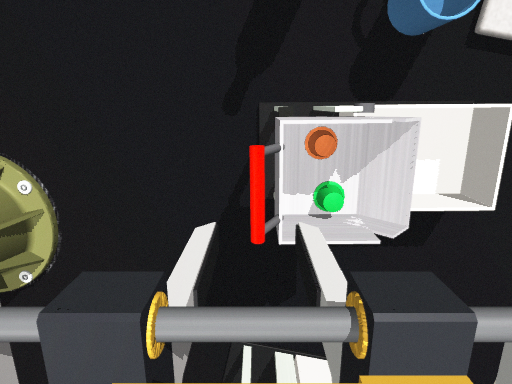

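The wrist view shows the bar (px 257, 145–243) upright between the two fingers and clear of them, with both capsules in the bin. The fitted bar centre is (427.8, 192.7, 252.5) with yaw 10.0°, which agrees with the task's sizes. I lower onto the bar.

Emit:
{"fn": "jog_arm", "kwargs": {"rows": [-0.14,0.45,-2,0,0,0.005,0.52,0,0,-3,0,0,0,0.52,0,0,-2.5,0,0,0,0.52,0,0,-1.6,0,0,0,0.52,0,0,0,0,0,0,0.79,0,0,0,0,0,0,0.79,0,0,0,0,0,0,0.79,0,0,0,0,0,0,0.79]}}

```text
clock: 3.03
eef_pos: [428.1, 192.0, 250.0]
eef_rot: [3.139, -0.0, 1.743]
wrist_force: [0.5, -0.3, 0.3]
finger_gap: 22.0
finger_force: 0.0
```

```bash
python3 - <<'E'
from cell import manip
from h import *
m=manip.camera_model("wrist");p,d=manip.camera("wrist"); cv2.imwrite("pics/wrist2.png",p)
# arc increments, cm
t0=np.arctan2(113,-117); t1=np.arctan2(107,123)
for N in(40,):
    a=np.linspace(t0,t1,N+1); x=16.3*np.cos(a); z=16.3*np.sin(a); c,s=np.cos(.175),np.sin(.175)
    P=np.c_[x*c,x*s,z]; P=np.round(P-P[0],2); print(np.diff(P,axis=0).round(2).tolist()); print(P[-1])
print(manip.read_state()["finger_gap"])
E
```

```text
[[0.47, 0.08, 0.48], [0.49, 0.09, 0.45], [0.51, 0.09, 0.44], [0.53, 0.09, 0.41], [0.54, 0.1, 0.39], [0.56, 0.1, 0.37], [0.57, 0.1, 0.34], [0.59, 0.1, 0.32], [0.6, 0.11, 0.29], [0.61, 0.11, 0.27], [0.62, 0.11, 0.25], [0.63, 0.11, 0.21], [0.64, 0.11, 0.19], [0.64, 0.11, 0.16], [0.65, 0.12, 0.14], [0.66, 0.12, 0.11], [0.66, 0.11, 0.08], [0.66, 0.12, 0.05], [0.67, 0.12, 0.02], [0.66, 0.12, 0.0], [0.67, 0.11, -0.03], [0.66, 0.12, -0.06], [0.66, 0.12, -0.09], [0.66, 0.11, -0.11], [0.65, 0.12, -0.15], [0.64, 0.11, -0.16], [0.64, 0.11, -0.2], [0.62, 0.11, -0.22], [0.62, 0.11, -0.25], [0.61, 0.11, -0.28], [0.59, 0.11, -0.3], [0.59, 0.1, -0.33], [0.57, 0.1, -0.34], [0.55, 0.1, -0.38], [0.54, 0.09, -0.39], [0.52, 0.1, -0.42], [0.51, 0.09, -0.44], [0.48, 0.08, -0.46], [0.47, 0.08, -0.49], [0.45, 0.08, -0.5]]
[23.66  4.18 -0.63]
20.493513421532594
```

View pics/wrist2.png

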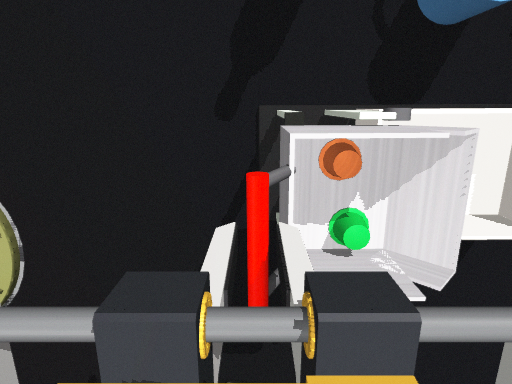

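The bar (px 258) sits between the pads with the gap at 20 mm. Now the first half of the arc at about 0.5 rad/s.

Emit:
{"fn": "jog_arm", "kwargs": {"rows": [0.47,0.08,0.38,0,0,0,0.79,0.49,0.09,0.4,0,0,0,0.79,0.51,0.09,0.44,0,0,0,0.79,0.53,0.09,0.41,0,0,0,0.79,0.54,0.1,0.39,0,0,0,0.79,0.56,0.1,0.37,0,0,0,0.79,0.57,0.1,0.34,0,0,0,0.79,0.59,0.1,0.32,0,0,0,0.79,0.6,0.11,0.29,0,0,0,0.79,0.61,0.11,0.27,0,0,0,0.79,0.62,0.11,0.25,0,0,0,0.79,0.63,0.11,0.21,0,0,0,0.79,0.64,0.11,0.19,0,0,0,0.79,0.64,0.11,0.16,0,0,0,0.79,0.65,0.12,0.14,0,0,0,0.79,0.66,0.12,0.11,0,0,0,0.79,0.66,0.11,0.08,0,0,0,0.79,0.66,0.12,0.05,0,0,0,0.79,0.67,0.12,0.02,0,0,0,0.79,0.66,0.12,0,0,0,0,0.79]}}

```text
clock: 4.75
eef_pos: [548.0, 213.4, 296.6]
eef_rot: [3.142, 0.0, 1.744]
wrist_force: [-1.5, -0.4, 1.0]
finger_gap: 19.8
finger_force: 0.4
```

Emit:
{"fn": "jog_arm", "kwargs": {"rows": [0.67,0.11,-0.03,0,0,0,0.79,0.66,0.12,-0.06,0,0,0,0.79,0.66,0.12,-0.09,0,0,0,0.79,0.66,0.11,-0.11,0,0,0,0.79,0.65,0.12,-0.15,0,0,0,0.79,0.64,0.11,-0.16,0,0,0,0.79,0.64,0.11,-0.2,0,0,0,0.79,0.62,0.11,-0.22,0,0,0,0.79,0.62,0.11,-0.25,0,0,0,0.79,0.61,0.11,-0.28,0,0,0,0.79,0.59,0.11,-0.3,0,0,0,0.79,0.59,0.1,-0.33,0,0,0,0.79,0.57,0.1,-0.34,0,0,0,0.79,0.55,0.1,-0.38,0,0,0,0.79,0.54,0.09,-0.39,0,0,0,0.79,0.52,0.1,-0.42,0,0,0,0.79,0.51,0.09,-0.44,0,0,0,0.79,0.48,0.08,-0.46,0,0,0,0.79,0.47,0.08,-0.49,0,0,0,0.79,0.45,0.08,-0.5,0,0,0,0.79]}}

```text
clock: 6.42
eef_pos: [664.7, 234.0, 240.1]
eef_rot: [-3.141, -0.0, 1.744]
wrist_force: [-0.2, -0.2, -0.1]
finger_gap: 20.0
finger_force: 0.0
```

Emit:
{"fn": "jog_arm", "kwargs": {"rows": [0.1,0.02,-0.1,0,0,0,0.79,0.1,0.02,-0.1,0,0,0,0.79,0,0,0,0,0,0,0.79,0,0,0,0,0,0,0.79,0,0,0,0,0,0,0.79,0,0,0,0,0,0,0.79]}}

```text
clock: 6.92
eef_pos: [666.2, 234.4, 239.1]
eef_rot: [3.141, -0.0, 1.744]
wrist_force: [0.6, 0.2, -0.1]
finger_gap: 19.7
finger_force: 0.0
```

```bash
python3 - <<'E'
from cell import manip
from h import *
I=[]
for n in("scene","top"):
    p,d=manip.camera(n); I.append(p)
a=cv2.resize(I[0][80:380,300:500],None,fx=1.9,fy=1.9,interpolation=2); b=cv2.resize(I[1][80:280,90:240],None,fx=2.6,fy=2.6,interpolation=2)
H=570; o=np.zeros((H,800,3),np.uint8); o[:a.shape[0],:a.shape[1]]=a; o[:b.shape[0],400:400+b.shape[1]]=b[:H]
cv2.imwrite("pics/tip.png",o)
E
```

```text
(no output)
```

View pics/tip.png

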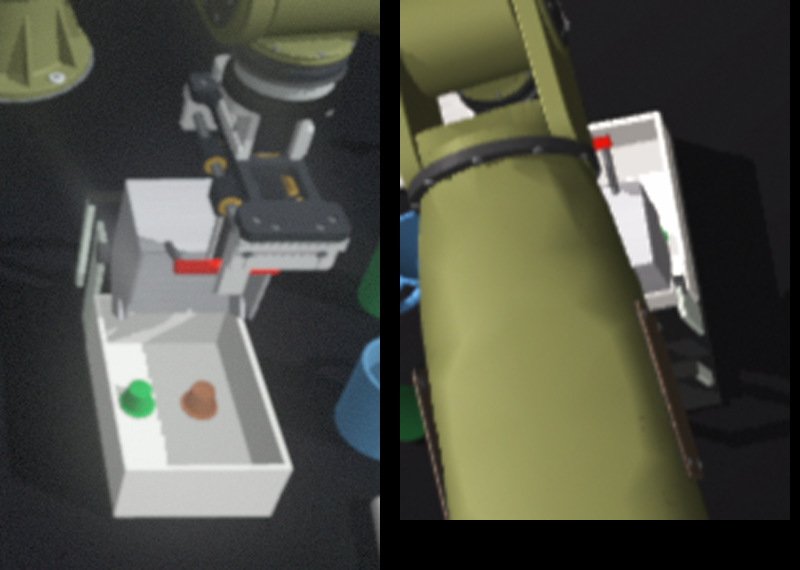

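Both capsules, green at (138,398) and copper at (202,400) in the crop, lie in the tub. I check the bar's position numerically to be sure the bin is on its front stop.

```bash
python3 - <<'E'
from cell import manip
from h import *
for n in("scene","wrist"):
    m=manip.camera_model(n);p,d=manip.camera(n); W,u,v=world(p,d,m,red(p)); k=(W[:,2]>215)&(W[:,2]<310)&(abs(W[:,0]-660)<60)&(abs(W[:,1]-235)<60)
    W=W[k]; W=W-[664,234,247]; c,s=np.cos(.175),np.sin(.175); A=np.c_[W[:,0]*c+W[:,1]*s,-W[:,0]*s+W[:,1]*c,W[:,2]]
    if len(A): print(n,len(A),np.percentile(A,[3,50,97],axis=0).round(1).tolist())
E
```

```text
scene 139 [[0.3, -37.5, -1.0], [4.0, -18.8, 5.3], [6.8, 35.4, 7.8]]
wrist 2859 [[-5.1, -29.1, 1.7], [0.4, 8.6, 5.2], [5.8, 41.0, 6.8]]
```

The bar is fully tipped, within 1 mm of where it should be. Now I ease it back along the reverse arc.

Emit:
{"fn": "jog_arm", "kwargs": {"rows": [-0.2,-0.04,0.2,0,0,0,0.79,-0.45,-0.08,0.55,0,0,0,0.79,-0.47,-0.08,0.5,0,0,0,0.79,-0.48,-0.08,0.46,0,0,0,0.79,-0.51,-0.09,0.44,0,0,0,0.79,-0.52,-0.1,0.42,0,0,0,0.79,-0.54,-0.09,0.39,0,0,0,0.79,-0.55,-0.1,0.38,0,0,0,0.79,-0.57,-0.1,0.34,0,0,0,0.79,-0.59,-0.1,0.33,0,0,0,0.79,-0.59,-0.11,0.3,0,0,0,0.79,-0.61,-0.11,0.28,0,0,0,0.79,-0.62,-0.11,0.25,0,0,0,0.79,-0.62,-0.11,0.22,0,0,0,0.79,-0.64,-0.11,0.2,0,0,0,0.79,-0.64,-0.11,0.16,0,0,0,0.79,-0.65,-0.12,0.15,0,0,0,0.79,-0.66,-0.11,0.11,0,0,0,0.79,-0.66,-0.12,0.09,0,0,0,0.79,-0.66,-0.12,0.06,0,0,0,0.79]}}

```text
clock: 8.78
eef_pos: [553.2, 214.3, 296.9]
eef_rot: [-3.141, 0.0, 1.744]
wrist_force: [0.9, -1.4, -0.3]
finger_gap: 20.0
finger_force: 0.1
```

Emit:
{"fn": "jog_arm", "kwargs": {"rows": [-0.67,-0.11,0.03,0,0,0,0.79,-0.66,-0.12,0,0,0,0,0.79,-0.67,-0.12,-0.02,0,0,0,0.79,-0.66,-0.12,-0.05,0,0,0,0.79,-0.66,-0.11,-0.08,0,0,0,0.79,-0.66,-0.12,-0.11,0,0,0,0.79,-0.65,-0.12,-0.14,0,0,0,0.79,-0.64,-0.11,-0.16,0,0,0,0.79,-0.64,-0.11,-0.19,0,0,0,0.79,-0.63,-0.11,-0.21,0,0,0,0.79,-0.62,-0.11,-0.25,0,0,0,0.79,-0.61,-0.11,-0.27,0,0,0,0.79,-0.6,-0.11,-0.29,0,0,0,0.79,-0.59,-0.1,-0.32,0,0,0,0.79,-0.57,-0.1,-0.34,0,0,0,0.79,-0.56,-0.1,-0.37,0,0,0,0.79]}}

```text
clock: 10.12
eef_pos: [452.5, 196.5, 268.9]
eef_rot: [-3.142, -0.0, 1.744]
wrist_force: [-1.2, 0.2, -1.1]
finger_gap: 19.7
finger_force: 0.6
```

Emit:
{"fn": "jog_arm", "kwargs": {"rows": [-0.5,-0.09,-0.37,0,0,0,0.79,-0.45,-0.08,-0.37,0,0,0,0.79,-0.4,-0.07,-0.35,0,0,0,0.79,-0.4,-0.07,-0.37,0,0,0,0.79,-0.4,-0.07,-0.38,0,0,0,0.79,-0.3,-0.05,-0.3,0,0,0,0.79,-0.1,-0.02,-0.1,0,0,0,0.79,0,0,0,0,0,0,0.79,0,0,0,0,0,0,0.79]}}

```text
clock: 10.87
eef_pos: [427.8, 192.1, 247.0]
eef_rot: [3.141, -0.0, 1.744]
wrist_force: [0.1, -0.6, -1.4]
finger_gap: 19.9
finger_force: 0.0
```

```bash
python3 - <<'E'
from cell import manip
from h import *
print(manip.read_state()["wrist_force"])
for n in("scene","wrist"):
    m=manip.camera_model(n);p,d=manip.camera(n); W,u,v=world(p,d,m,red(p)); k=(W[:,2]>235)&(W[:,2]<290)&(abs(W[:,0]-430)<40)&(abs(W[:,1]-195)<60)
    W=W[k]; W=W-[427.8,192.7,252.5]; c,s=np.cos(.175),np.sin(.175); A=np.c_[W[:,0]*c+W[:,1]*s,-W[:,0]*s+W[:,1]*c,W[:,2]]
    if len(A): print(n,len(A),np.percentile(A,[3,50,97],axis=0).round(1).tolist())
E
```

```text
[ 0.12763946 -0.58614769 -1.35542555]
scene 191 [[-1.3, -38.2, -0.7], [4.3, -11.1, 5.8], [7.6, 39.0, 9.5]]
wrist 2893 [[-5.4, -30.8, 1.9], [0.3, 7.7, 6.2], [5.7, 40.0, 7.8]]
```

The bar is back at its start position within 0.5 mm, with no load on the fingers. I open them to 45 mm, lift straight up and clear.

Emit:
{"fn": "jog_arm", "kwargs": {"rows": [0,0,0,0,0,0,0.52,0,0,0,0,0,0,0.52,0,0,0,0,0,0,0.52,0,0,0,0,0,0,0.52,0,0,1,0,0,0,0.52,0,0,2,0,0,0,0.52,0,0,3,0,0,0,0.52,0,0,3,0,0,0,0.52,0,0,3,0,0,0,0.52,-1,-3,0,0,0,0,0.52,-1,-3.5,0,0,0,0,0.52,-1,-3.5,0,0,0,0,0.52,-1,-3.5,0,0,0,0,0.52,0,-3,0,0,0,0,0.52,0,0,0,0,0,0,0.52,0,0,0,0,0,0,0.52,0,0,0,0,0,0,0.52]}}

```text
clock: 12.38
eef_pos: [387.6, 27.5, 367.3]
eef_rot: [3.141, -0.0, 1.743]
wrist_force: [-0.3, -0.4, -1.0]
finger_gap: 45.2
finger_force: 0.0
```

```bash
python3 - <<'E'
from cell import manip
from h import *
p,d=manip.camera("scene"); cv2.imwrite("pics/end.png",p)
s=manip.read_state(); print(s["wrist_force"],s["qd"].round(3))
m=manip.camera_model("scene"); W,u,v=world(p,d,m,red(p)); k=(W[:,2]>235)&(W[:,2]<300)&(abs(W[:,0]-430)<40)&(abs(W[:,1]-195)<60); print(W[k].mean(0))
E
```

```text
[-0.60919605  0.12926417 -0.98068784] [ 0.013  0.003  0.003 -0.003 -0.001 -0.003]
[431.12194322 194.60135713 257.8202909 ]
```

View pics/end.png

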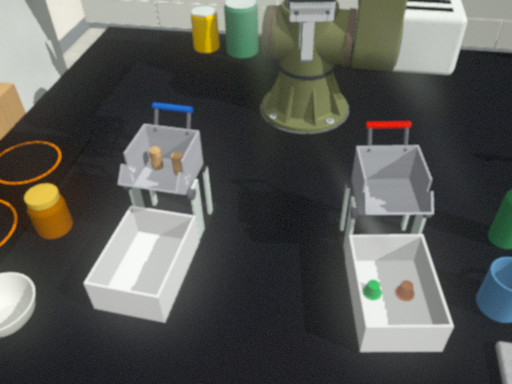

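The red bin is upright and empty (bar at px 389,124). Its capsules are in the tub at (373,289) and (405,290). The cork bin is untouched and the arm is clear.

```bash
python3 -c "
from cell import manip
print(manip.sign_off())"
```

```text
the job is handed in; nothing more can be done
None
```

Both capsules are in the white tub, the red-barred bin was eased back fully upright and released, the cork bin was left alone, and the job was handed in at about 12.4 s of the 51 s allowed.

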